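Load a test coupon in its hanger and hang it on the draining rack

TASK

Stand the copper coupon in the pocket of the blue hanger, fully down, and let go of it while the hanger still stands on the stirrer. Then take the hanger with the coupon in it and hang it by its eye on the green peg of the draining rack, and leave it hanging there at rest. Keep the hanger upright throughout, and leave the steel coupon and the dish, beaker and bottles where they stand.

Things in the scene. Friction and masses are not known exactly. Their poses are not given: they have to be found in the camera images.
- copper_coupon: Copper-coloured flat test plate, 8 (x) x 36 (y) x 80 (z) mm, about 0.2 kg, standing upright on its 8 x 36 mm end in one of the two slots of the grey block, its foot 5 mm above the bench and 58 mm of it showing above the block. Origin: centre of its lower end; z up along its length, x through its thickness.
- steel_coupon: Steel-coloured plate of the same size, standing in the block's other slot 100 mm away; which slot holds which changes. To be left alone. Origin and axes as for the copper one.
- block: Grey plastic block fixed to the bench, 50 (x) x 170 (y) x 27 (z) mm, with two slots 11 x 39 mm and 22 mm deep, centred at y = +50 and -50 mm. Origin: centre of its underside. It stands left or right on the bench, the stirrer on the other side.
- hanger: Loose hanger standing on the stirrer, 0.25 kg: blue foot 60 (x) x 50 (y) x 6 mm; on it a blue pocket 28 (x) x 50 (y) mm, z 6 to 41 mm, flat sides to grip by; flared lips front and rear to z 49 mm; behind it (x 20 to 28 mm) an aluminium stem 16 mm wide, z up to 145 mm and a ring (eye) on top; 177 mm tall. Origin: centre of the underside; z up; its front (-x) faces roughly the robot.
- stirrer: Flat white magnetic stirrer (off), 150 x 150 mm, fixed to the bench, its level top 50 mm above the bench. Origin: centre of its underside. It stands left or right.
- hanger_slot (a point): Centre of the pocket's floor, 6 mm above the hanger's underside. Inside 12 (x) x 40 (y) mm, 35 mm deep, open on top; the coupon stands in it, thickness along x, 45 mm showing. Stem and eye rise close behind, in the way of a vertical gripper: lean the tool about 30 degrees back towards the hanger's front, fingers closing along its y.
- hanger_eye (a point): Centre of the hanger's eye: a ring 34 mm outside, 24 mm inside, 6 mm thick, its axis along the hanger's x; at (24, 0, 160) mm from the hanger's origin. The hanger when released on the peg swings its foot about 12 degrees rearwards and may slide down towards the column.
- rack: White draining rack fixed to the bench: round base 180 mm across, 30 mm high; column 40 mm across, 305 mm tall; 8 mm pegs leaning 30 degrees above level, 100 mm out from the column's axis. The green one points along the rack's -x, roughly to the robot; the other pegs are over 45 degrees to its sides. Origin: centre of the base's underside, z up.
- peg_root (a point): Point on the green peg's axis where it leaves the column: 20 mm in front of the column's axis, 225 mm above the bench.
- peg_tip (a point): Free tip of the green peg: 100 mm in front of the column's axis, 271 mm above the bench (the round end adds 4 mm).
- dish: White dish, 60 mm across, 22 mm high. Bystander; origin under its centre.
- beaker: Glass beaker, 72 mm across, 90 mm high. Bystander; origin under its centre.
- reagent_bottle: Glass bottle with blue cap, 80 mm across, 160 mm high. Bystander; origin under its centre.
- amber_bottle: Amber bottle with white cap, 64 mm across, 150 mm high. Bystander; origin under its centre.
- wash_bottle: White bottle with red cap, 66 mm across, 150 mm high. Bystander; origin under its centre.
There are look-alikes about, which are no part of the job. Of the things like the hanger, leave any that is yellow; of the rest the smaller one is meant.

How it is judged:
By the outcome, as a careful person would: the job done as asked, in the order asked, and still so for the second after the job is handed in, with the robot touching nothing.
It also fails if it takes over 72 s, if anything falls off the work surface, if the arm or the gripper's body presses on something with over 40 N, if the wrist force passes 120 N, or if a joint passes its speed limit or range.

ROBOT

A 6-joint arm with a two-finger parallel gripper is mounted at the origin on the work surface. World frame = base frame: x ahead of the robot, y to its left, z up, the work surface at z = 0. Lengths are in m, angles in rad, forces in N, time in s.
With the tool pointing down it reaches from about 0.2 to 0.875 m from the base axis. Payload 3.4 kg.
Tool frame: the origin (TCP) lies midway between the tips of the shut fingers; the grasp point (between the pads) lies r.grip_depth behind it (r.grip_depth is the distance from the TCP to the grasp point, in m); z points along the fingers, y is the line along which they close (so a half turn about z gives the same grasp; the last joint's range is limited). The gripper opens to 94 mm and grips with 3 to 60 N. Pads are 16 mm wide; open, the fingers measure 119 mm over their backs; the gripper's body (75 mm by 177 mm) begins 78 mm behind the grasp point.
Start: joints at [1.128, 0.276, 1.505, -0, 1.361, -0.121], TCP at [0.182, 0.546, 0.171] pointing down, gripper open.
Joint ranges: [-2.89, 2.89], [-0.75, 2.08], [0.22, 2.7], [-1.18, 4.32], [0.11, 2.71], [-2.7, 2.7]. Speed limits (rad/s): [2.57, 2.57, 3.14, 3.14, 3.14, 3.14].

INTERFACE

Orientations are given as a 3x3 rotation matrix whose columns are the frame's x, y, z axes.
In Python, from cell import monitor, viewer, r gives the robot as it stands.
- The arm moves only by the tool arm_command, never from a script. Its argument "increments" is a list of rows, each an object with "gripper": the closure, from 0 (fully open) to 1 (shut); "linear": the shift along the tool's x, y, z in m, a list of three; "twist": the turn about the tool's z in degrees. A call has 1 to 20 rows; each row shifts and turns the commanded pose from where the row before left it, along the tool's axes as they then stand; what a row does not reach is not made up. A row lasts 1/8 s, in which the tool goes at most 62.5 mm and 10.7 degrees, less where a joint would pass 70% of its speed; a pose out of reach is approached as far as the arm can. A call is refused whole if a number of a shift passes 0.0625 or a number of a turn 10.7, either way. A call with a gripper value outside its range is refused whole. The fingers move at their own pace and stop on an object; "squeeze" is the grip in N (left out, the last holds). Time passes only in rows, so rows that do not move let the fingers close. It gives the time, the measured TCP pose, the force, the opening and the grip force at its end, in the units of the state.
- monitor.state(): the state, without advancing time (a new reading comes with each control period).
- viewer.read_camera(name): name is "scene" or "top" or "wrist"; returns (picture, depth): 420x560x3 uint8, blue, green, red; 420x560 float32, m along the optical axis (not along the pixel's ray), 0 where there is no reading.
- viewer.camera_info(name): a dict with "fx", "fy", "cx", "cy" (pixels), "k1" (the pictures are not rectified: a ray, as slopes to the right and down, at radius r is drawn at 1 + k1 r^2 times it, then the intrinsics apply), "cam_to_world" (4x4, takes a point from camera to world coordinates). Camera axes: x right, y up, looking along -z (the intrinsics and any distortion apply to the point x, -y, -z); pixel columns grow to the right and rows downward; lengths in m; the calibration is good to about 2 mm. A picture is of the moment at which its call begins: read the wrist's pose just before it. camera_info takes no time and is no camera call; for the wrist camera it gives the pose at the moment of the call.
- r.job_done(): hands the job in; it is judged then, once.
The state is a dict: "clock": time; "joint_positions": joint angles; "joint_velocities": joint speeds; "joint_torque": joint torques, N m; "ee_pos": TCP position; "eef_rot": TCP orientation; "force": force on the tool from outside, world axes, zero at the start; "torque": the same for the moment, N m; "grip_width": finger opening in m; "finger_force": force on a finger pad.
Only numpy, scipy, OpenCV 4.12 (cv2) and the standard library are available. Lean on these libraries where they do the work, as an engineer would, in place of code of your own. Each camera call takes 0.05 s, during which the arm holds its last target. There are 200 camera calls.

## Working session

There is one attempt and no reset: what is moved stays moved. The work goes in short steps, Python scripts to look and compute and a tool call to move; the robot and the scene stay as the last step left them, time stands still between calls to the robot, and variables do not carry over. Pictures are saved under pics/ and viewed, at most 10 in all, crops included, and the job is handed in when it is done.

Besides the shell and the picture viewer there is one more tool, called after "Call:" by a JSON object that holds its "name" and its "arguments", one argument or row to a line. arm_command: Moves the arm, as the interface text tells. Its arguments: {"type":"object","properties":{"increments":{"type":"array"},"squeeze":{"type":"number"}},"required":["increments"]}

```bash
ls; mkdir -p pics; cat > h.py <<'E'
import numpy as np, cv2
from cell import monitor, viewer, r
def grab(name,tag):
    info=viewer.camera_info(name); im,d=viewer.read_camera(name)
    np.savez(f'pics/{tag}.npz',im=im,d=d,**{k:np.array(v) for k,v in info.items()})
    cv2.imwrite(f'pics/{tag}.png',im); return load(tag)
def load(tag):
    z=np.load(f'pics/{tag}.npz'); im,d=z['im'],z['d']
    K=np.array([[z['fx'],0,z['cx']],[0,z['fy'],z['cy']],[0,0,1]],float)
    v,u=np.mgrid[:420,:560]
    # distortion: r' = r(1+k1 r^2)
    p=cv2.undistortPoints(np.stack([u,v],-1).reshape(-1,1,2).astype(float),K,np.array([float(z['k1']),0,0,0])).reshape(420,560,2)
    P=np.stack([p[...,0]*d,-p[...,1]*d,-d,np.ones_like(d)],-1)@z['cam_to_world'].T
    P=P[...,:3]; P[d==0]=np.nan
    return im,d,P
E
python3 - <<'E'
from h import *
a=grab('scene','s0')[0]; b=grab('top','t0')[0]
s=monitor.state(); print(s['clock'],s['ee_pos'],s['grip_width'],r.grip_depth)
print(viewer.camera_info('scene'),viewer.camera_info('top'))
cv2.imwrite('pics/a.png',cv2.resize(a,(800,600)));cv2.imwrite('pics/b.png',cv2.resize(b,(800,600)))
E
```

```text
pics
0.1 [0.18162836 0.54498843 0.17072244] 0.09419678859569224 0.0188
{'fx': 421.4666714148366, 'fy': 421.4666714148366, 'cx': 281.5231679123851, 'cy': 210.79709426506426, 'k1': 0.0005135020204167062, 'cam_to_world': array([[ 0.72753455, -0.55610641,  0.40179489,  1.02181477],
       [ 0.68588775,  0.5760213 , -0.44469929, -0.43083313],
       [ 0.01585771,  0.59912029,  0.80050197,  1.10799165],
       [ 0.        ,  0.        ,  0.        ,  1.        ]])} {'fx': 386.75042903191513, 'fy': 386.75042903191513, 'cx': 281.6821872939448, 'cy': 204.21084760965857, 'k1': -0.1075497239059362, 'cam_to_world': array([[-2.93162990e-03,  9.85236136e-01, -1.71175820e-01,
         3.85037668e-01],
       [-9.99995612e-01, -2.81549315e-03,  9.21224995e-04,
         5.30443810e-02],
       [ 4.25679806e-04,  1.71177769e-01,  9.85240067e-01,
         1.13971035e+00],
       [ 0.00000000e+00,  0.00000000e+00,  0.00000000e+00,
         1.00000000e+00]])}
```

View pics/s0.png

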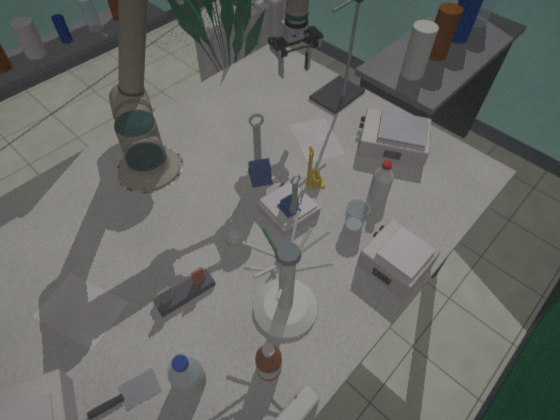

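View pics/t0.png

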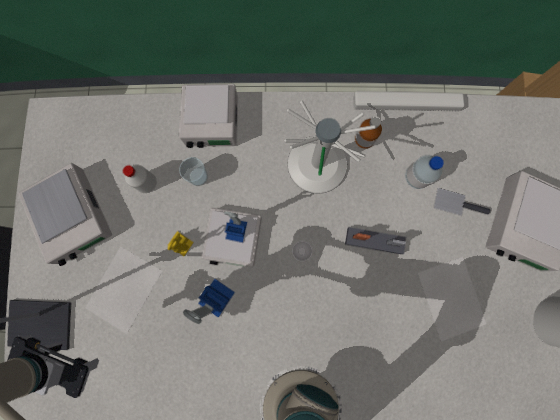

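The scene shows the blue hanger on the white stirrer (scene 290,203; top 235,228). It also shows a second blue hanger on the bench (scene 260,172; top 215,297) and a yellow one (scene 313,180; top 180,243). The copper coupon is at scene (198,275), top (362,237); the steel one is at top (398,240). Candidates for the hanger: (235,228), (215,297) and yellow (180,243); I choose the smaller blue one on the stirrer and check sizes next.

```bash
python3 - <<'E'
from h import *
im,d,P=load('t0'); im2,d2,P2=load('s0')
c1=cv2.resize(im[190:330,150:260],(440,560),interpolation=cv2.INTER_CUBIC)
c2=cv2.resize(im2[150:300,150:330][:, 90:],(336,560),interpolation=cv2.INTER_CUBIC)
cv2.imwrite('pics/c.png',np.clip(np.hstack([c1,c2])*1.5,0,255).astype(np.uint8))
def stat(n,P,m):
    q=P[m&np.isfinite(P[...,2])]
    if len(q)<4: print(n,len(q));return
    rc=cv2.minAreaRect((q[:,:2]*1000).astype(np.float32))
    print(n,len(q),'min',q.min(0).round(3),'max',q.max(0).round(3),'med',np.median(q,0).round(3),'rect',[np.round(x,1) for x in rc])
for n,I,Q in (('top',im,P),('scene',im2,P2)):
    hsv=cv2.cvtColor(I,cv2.COLOR_BGR2HSV); H,S,V=cv2.split(hsv)
    def box(x0,x1,y0,y1,z0,z1): return (Q[...,0]>x0)&(Q[...,0]<x1)&(Q[...,1]>y0)&(Q[...,1]<y1)&(Q[...,2]>z0)&(Q[...,2]<z1)
    blue=(H>100)&(H<130)&(S>110)
    print(n)
    k,l,st,ce=cv2.connectedComponentsWithStats(blue.astype(np.uint8))
    for i in range(1,k):
        if st[i,4]>60: stat('blue %s'%ce[i].round(),Q,l==i)
    cop=(H<14)&(S>110)
    k,l,st,ce=cv2.connectedComponentsWithStats(cop.astype(np.uint8))
    for i in range(1,k):
        if st[i,4]>25: stat('cop %s'%ce[i].round(),Q,l==i)
    gr=(H>50)&(H<85)&(S>120)
    stat('green',Q,gr&box(.3,1,-.3,.3,.15,.4))
E
```

```text
top
blue [436. 163.] 150 min [ 0.652 -0.393  0.115] max [ 0.685 -0.344  0.164] med [ 0.668 -0.361  0.159] rect [array([ 670.6, -366.2]), array([33.2, 43.1]), np.float64(30.7)]
blue [235. 231.] 329 min [0.469 0.153 0.052] max [0.529 0.209 0.135] med [0.497 0.181 0.061] rect [array([499.9, 181. ]), array([49. , 57.1]), np.float64(78.4)]
blue [216. 297.] 696 min [0.257 0.193 0.002] max [0.363 0.291 0.073] med [0.315 0.238 0.024] rect [array([309.6, 241. ]), array([72., 84.]), np.float64(56.3)]
cop [365. 123.] 46 min [ 0.708 -0.198  0.095] max [ 0.815 -0.135  0.313] med [ 0.796 -0.187  0.107] rect [array([ 760.2, -169.8]), array([ 20.4, 123. ]), np.float64(65.7)]
cop [370. 134.] 170 min [ 0.757 -0.234  0.066] max [ 0.789 -0.175  0.127] med [ 0.768 -0.2    0.099] rect [array([ 771.7, -205.5]), array([30.4, 59.4]), np.float64(5.1)]
cop [128. 171.] 95 min [0.637 0.451 0.139] max [0.663 0.479 0.155] med [0.65  0.464 0.15 ] rect [array([650.2, 464.8]), array([27.5, 26.5]), np.float64(86.4)]
cop [361. 236.] 80 min [ 0.474 -0.201  0.021] max [ 0.493 -0.154  0.087] med [ 0.479 -0.168  0.076] rec
[... 879 characters left out ...]
.7, 20. ]), np.float64(27.3)]
cop [446.  29.] 859 min [ 0.303  1.287 -0.013] max [0.4   1.4   0.211] med [0.372 1.315 0.144] rect [array([ 352.1, 1342.9]), array([ 92. , 103.9]), np.float64(24.0)]
cop [ 4. 62.] 141 min [-0.672 -0.153  0.14 ] max [-0.641 -0.104  0.225] med [-0.654 -0.122  0.17 ] rect [array([-655.2, -127.2]), array([29. , 48.8]), np.float64(5.3)]
cop [387. 164.] 60 min [0.639 0.449 0.14 ] max [0.666 0.481 0.156] med [0.652 0.462 0.149] rect [array([652.8, 463.4]), array([26., 28.]), np.float64(42.1)]
cop [273. 360.] 154 min [ 0.784 -0.235  0.086] max [ 0.818 -0.18   0.122] med [ 0.805 -0.204  0.104] rect [array([ 801.6, -207.6]), array([54.9, 33.7]), np.float64(88.5)]
green 1
```

View pics/c.png

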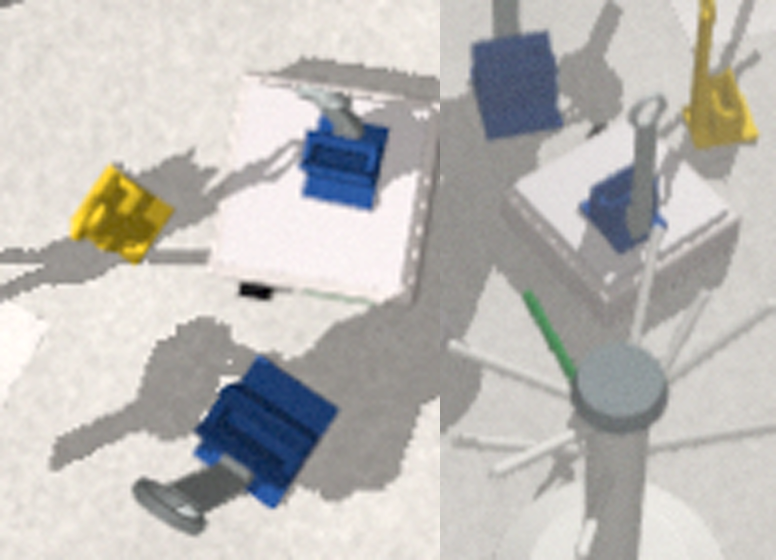

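The crop confirms it: the smaller blue hanger stands on the white stirrer (eye at the rear, pocket open), and the bigger blue one stands on the bench turned around. The moves can only twist about tool z, so the tool stays vertical. I'll hold the coupon by its top so the gripper's body clears the eye, and carry the hanger by its ring.

```bash
python3 - <<'E'
from h import *
s=monitor.state(); print(s['eef_rot'].round(3) if hasattr(s['eef_rot'],'round') else s['eef_rot'])
i=viewer.camera_info('wrist'); T=np.array(i['cam_to_world']); R=np.array(s['eef_rot'])
print('cam in tool',(R.T@(T[:3,3]-s['ee_pos'])).round(3),(R.T@T[:3,:3]).round(3),i['fx'])
for t in('t0','s0'):
    im,d,P=load(t); H,S,V=cv2.split(cv2.cvtColor(im,cv2.COLOR_BGR2HSV))
    X,Y,Z=P[...,0],P[...,1],P[...,2]
    def rep(n,m):
        q=P[m]
        if len(q)<5: print(t,n,len(q));return
        print(t,n,len(q),q.mean(0).round(4),[np.round(x,1) for x in cv2.minAreaRect((q[:,:2]*1000).astype(np.float32))])
    reg=(X>.42)&(X<.55)
    rep('cop top',reg&(Y<-.1)&(Y>-.35)&(Z>.078)&(Z<.092)&(H<15)&(S>70))
    rep('steel+cop',reg&(Y<-.1)&(Y>-.35)&(Z>.078)&(Z<.092))
    rep('block top',reg&(Y<-.1)&(Y>-.35)&(Z>.022)&(Z<.032))
    rep('hanger foot',(H>100)&(H<130)&(S>90)&(Y<.23)&(Y>.13)&(X>.44)&(Z<.065)&(Z>.05))
    rep('lips',(H>100)&(H<130)&(S>90)&(Y<.23)&(Y>.13)&(X>.44)&(Z<.105)&(Z>.09))
    rep('eye',(Y<.26)&(Y>.1)&(X>.44)&(X<.62)&(Z<.235)&(Z>.19))
    rep('column top',(abs(Y)<.2)&(X>.6)&(Z<.315)&(Z>.295))
    m=(H>45)&(H<90)&(S>90)&(abs(Y)<.2)&(X>.5)&(Z>.2)&(Z<.3); rep('green',m)
    if m.sum()>9:
        q=P[m]; u=np.linalg.svd(q-q.mean(0))[2][0]; print('dir',u, q.min(0),q.max(0))
E
```

```text
[[-0.949  0.316 -0.001]
 [ 0.316  0.949 -0.001]
 [ 0.    -0.002 -1.   ]]
cam in tool [ 0.074 -0.    -0.213] [[-0.001  0.968  0.251]
 [ 1.     0.001  0.   ]
 [-0.     0.251 -0.968]] 289.86573313650666
t0 cop top 40 [ 0.4801 -0.171   0.084 ] [array([ 479.8, -172.4]), array([36.3,  8.2]), np.float64(77.7)]
t0 steel+cop 83 [ 0.4716 -0.2221  0.0844] [array([ 471.7, -221.2]), array([135.5,   8.6]), np.float64(80.9)]
t0 block top 822 [ 0.4714 -0.2193  0.027 ] [array([ 472.3, -221.2]), array([171.1,  51.2]), np.float64(80.3)]
t0 hanger foot 180 [0.4944 0.1813 0.0561] [array([500.2, 181.1]), array([48.9, 57.8]), np.float64(78.8)]
t0 lips 112 [0.4989 0.1806 0.0956] [array([498.6, 181.4]), array([49.3, 27.3]), np.float64(78.6)]
t0 eye 54 [0.5215 0.1765 0.2143] [array([521.9, 176.6]), array([32.6,  6.6]), np.float64(78.9)]
t0 column top 689 [ 0.6998 -0.054   0.3044] [array([690.8, -50.7]), array([181.7,  85.7]), np.float64(79.3)]
t0 green 86 [ 0.6457 -0.0428  0.2525] [array([645.7, -42.9]), array([ 7.4, 81.8]), np.float64(78.7)]
dir [-0.85141409  0.16822221  0.49678499] [ 0.60532277 -0.05227647 
[... 300 characters left out ...]
 0.0275] [array([ 471.2, -221.6]), array([170.5,  54.6]), np.float64(78.7)]
s0 hanger foot 20 [0.5045 0.1696 0.0566] [array([506.6, 168.6]), array([66.8, 35.9]), np.float64(32.8)]
s0 lips 34 [0.4985 0.1678 0.0942] [array([499.4, 172.3]), array([36.4, 23.9]), np.float64(76.6)]
s0 eye 72 [0.5234 0.1743 0.2106] [array([522.7, 174.6]), array([33.8,  8.8]), np.float64(78.4)]
s0 column top 694 [ 0.7021 -0.0559  0.3045] [array([691.4, -52.2]), array([170.1,  85.7]), np.float64(79.8)]
s0 green 40 [ 0.6326 -0.042   0.2607] [array([634. , -42.5]), array([ 5.3, 50. ]), np.float64(78.6)]
dir [ 0.84789732 -0.1669066  -0.50320207] [ 0.60930024 -0.04823747  0.24694429] [ 0.65836012 -0.03573566  0.2753402 ]
```

Call:
{"name": "arm_command", "arguments": {
  "increments": [
    {"gripper": 0,"linear": [0,0,-0.06],"twist": -8},
    {"gripper": 0,"linear": [0,0,-0.06],"twist": 0},
    {"gripper": 0,"linear": [0,0,-0.06],"twist": 0},
    {"gripper": 0,"linear": [-0.03,-0.0465,0],"twist": 0},
    {"gripper": 0,"linear": [-0.03,-0.0465,0],"twist": 0},
    {"gripper": 0,"linear": [-0.03,-0.0465,0],"twist": 0},
    {"gripper": 0,"linear": [-0.03,-0.0465,0],"twist": 0},
    {"gripper": 0,"linear": [-0.03,-0.0465,0],"twist": 0},
    {"gripper": 0,"linear": [-0.03,-0.0465,0],"twist": 0},
    {"gripper": 0,"linear": [-0.03,-0.0465,0],"twist": 0},
    {"gripper": 0,"linear": [-0.03,-0.0465,0],"twist": 0},
    {"gripper": 0,"linear": [-0.03,-0.0465,0],"twist": 0},
    {"gripper": 0,"linear": [-0.03,-0.0465,0],"twist": 0},
    {"gripper": 0,"linear": [-0.03,-0.0465,0],"twist": 0},
    {"gripper": 0,"linear": [-0.03,-0.0465,0],"twist": 0},
    {"gripper": 0,"linear": [-0.03,-0.0465,0],"twist": 0},
    {"gripper": 0,"linear": [-0.03,-0.0465,0],"twist": 0},
    {"gripper": 0,"linear": [0,0,0.06],"twist": 0},
    {"gripper": 0,"linear": [0,0,0.06],"twist": 0},
    {"gripper": 0,"linear": [0,0,0],"twist": 0}
  ]
}}

```text
clock: 2.6
ee_pos: [0.4721, -0.1685, 0.226]
eef_rot: [[-0.983, 0.182, -0.013], [0.182, 0.983, 0.007], [0.014, 0.004, -1.0]]
force: [0.1, 0.4, 1.1]
grip_width: 0.0941
finger_force: 0.0
```

```bash
cat >> h.py <<'E'
def rep(n,P,m):
    q=P[m]
    if len(q)<5: print(n,len(q));return None
    rc=cv2.minAreaRect((q[:,:2]*1000).astype(np.float32))
    print(n,len(q),q.mean(0).round(4),[np.round(x,1) for x in rc]); return np.array(rc[0])/1000
def togo(s,p):
    R=np.array(s['eef_rot']); print('tool delta to',p,(R.T@(np.array(p)-s['ee_pos'])).round(4))
E
python3 - <<'E'
from h import *
s=monitor.state(); im,d,P=grab('wrist','w1'); s=monitor.state()
print(np.array(s['ee_pos']).round(4),np.array(s['eef_rot']).round(3).tolist())
X,Y,Z=P[...,0],P[...,1],P[...,2]; H,S,V=cv2.split(cv2.cvtColor(im,cv2.COLOR_BGR2HSV))
reg=(X>.4)&(X<.56)&(Y<-.1)&(Y>-.35)
c=rep('cop',P,reg&(Z>.078)&(Z<.092)&(H<15)&(S>70))
rep('cop any',P,reg&(Z>.075)&(Z<.095)&(Y>-.22)); rep('block',P,reg&(Z>.022)&(Z<.032))
togo(s,[.481,-.172,.071])
cv2.imwrite('pics/w1.png',im)
E
```

```text
[ 0.4757 -0.1702  0.2303] [[-0.983, 0.181, -0.004], [0.181, 0.983, 0.002], [0.004, 0.001, -1.0]]
cop 200 [ 0.4789 -0.1728  0.0846] [array([ 479.1, -172.8]), array([35.2,  7.7]), np.float64(79.3)]
cop any 223 [ 0.4786 -0.1725  0.0837] [array([ 479.1, -172.9]), array([35.4,  7.7]), np.float64(79.3)]
block 3177 [ 0.4681 -0.2202  0.027 ] [array([ 470.2, -222.2]), array([170.5,  49.4]), np.float64(79.4)]
tool delta to [0.481, -0.172, 0.071] [-0.0062 -0.0011  0.1593]
```

View pics/w1.png

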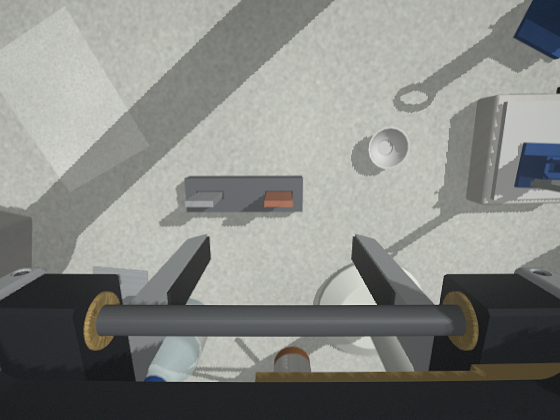

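Copper coupon at (279,199) and steel at (205,200), both in the block, with the open fingers straddling. Going down on the copper one, gripping its top 14 mm.

Call:
{"name": "arm_command", "arguments": {
  "increments": [
    {"gripper": 0,"linear": [-0.003,-0.001,0.05],"twist": 0},
    {"gripper": 0,"linear": [0,0,0.055],"twist": 0},
    {"gripper": 0,"linear": [0,0,0.03],"twist": 0},
    {"gripper": 0,"linear": [0,0,0.025],"twist": 0},
    {"gripper": 0,"linear": [0,0,0],"twist": 0},
    {"gripper": 0,"linear": [0,0,0],"twist": 0}
  ],
  "squeeze": 30
}}

```text
clock: 3.4
ee_pos: [0.4828, -0.1737, 0.0744]
eef_rot: [[-0.983, 0.181, 0.005], [0.181, 0.984, -0.003], [-0.006, -0.002, -1.0]]
force: [-0.6, -0.9, 0.1]
grip_width: 0.0938
finger_force: 0.0
```

Call:
{"name": "arm_command", "arguments": {
  "increments": [
    {"gripper": 1,"linear": [0,0,0],"twist": 0},
    {"gripper": 1,"linear": [0,0,0],"twist": 0},
    {"gripper": 1,"linear": [0,0,0],"twist": 0},
    {"gripper": 1,"linear": [0,0,0],"twist": 0},
    {"gripper": 1,"linear": [0,0,0],"twist": 0},
    {"gripper": 1,"linear": [0,0,0],"twist": 0}
  ]
}}

```text
clock: 4.15
ee_pos: [0.4797, -0.1723, 0.0714]
eef_rot: [[-0.983, 0.181, -0.0], [0.181, 0.983, 0.0], [0.0, 0.0, -1.0]]
force: [0.5, 0.1, 0.2]
grip_width: 0.0372
finger_force: 0.0
```

Call:
{"name": "arm_command", "arguments": {
  "increments": [
    {"gripper": 1,"linear": [0,0,0],"twist": 0},
    {"gripper": 1,"linear": [0,0,0],"twist": 0},
    {"gripper": 1,"linear": [0,0,0],"twist": 0}
  ]
}}

```text
clock: 4.53
ee_pos: [0.4798, -0.1723, 0.0714]
eef_rot: [[-0.983, 0.181, 0.0], [0.181, 0.983, 0.0], [-0.0, 0.0, -1.0]]
force: [-0.1, -0.1, 0.4]
grip_width: 0.0075
finger_force: 0.0
```

```bash
python3 - <<'E'
from h import *
im,d,P=grab('wrist','w2'); s=monitor.state(); print(s['grip_width'],s['finger_force'],np.array(s['force']).round(2))
im2,d2,P2=grab('scene','s2')
X,Y,Z=P2[...,0],P2[...,1],P2[...,2]; H,S,V=cv2.split(cv2.cvtColor(im2,cv2.COLOR_BGR2HSV))
rep('cop',P2,(X>.4)&(X<.56)&(Y<-.1)&(Y>-.35)&(Z>.03)&(H<15)&(S>70))
a=im[120:400,100:460]; b=cv2.resize(im2[220:340,130:270],(420,360))
c=np.zeros((360,780,3),np.uint8); c[:280,:360]=a; c[:,360:]=b
cv2.imwrite('pics/v2.png',np.clip(c*1.4,0,255).astype(np.uint8))
E
```

```text
0.0036101902857347463 0.0 [-0.16 -0.62  0.46]
cop 152 [ 0.4831 -0.1737  0.0636] [array([ 481.7, -173.6]), array([34.9, 10.1]), np.float64(82.8)]
```

View pics/v2.png

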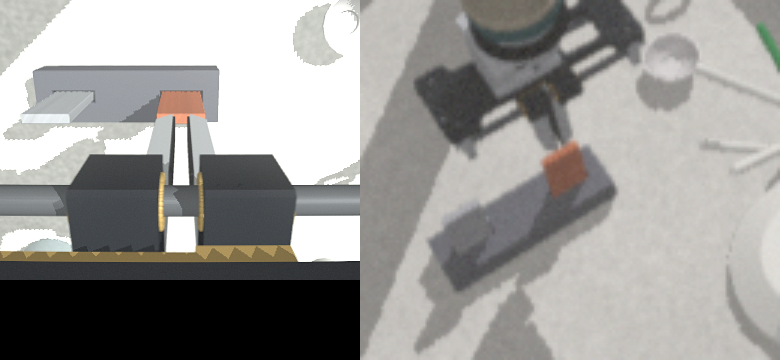

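```bash
python3 - <<'E'
from h import *
im,d,P=load('w2'); np.set_printoptions(suppress=True,precision=3,linewidth=150)
s=monitor.state(); R=np.array(s['eef_rot'])
# points near gripper in tool frame
for t in('w2','s2'):
    im,d,P=load(t); Q=(P-s['ee_pos'])@R
    hsv=cv2.cvtColor(im,cv2.COLOR_BGR2HSV)
    m=(abs(Q[...,0])<.03)&(abs(Q[...,1])<.03)&(Q[...,2]>-.07)&(Q[...,2]<.03)
    cop=(hsv[...,0]<15)&(hsv[...,1]>70)
    for n,k in(('finger',m&~cop),('cop',m&cop)):
        q=Q[k]; 
        for lo in np.arange(-.07,.03,.01):
            b=q[(q[:,2]>=lo)&(q[:,2]<lo+.01)]
            if len(b): print(t,n,round(lo,2),len(b),b.min(0),b.max(0))
E
```

```text
w2 finger -0.07 366 [-0.007 -0.016 -0.07 ] [ 0.011  0.015 -0.06 ]
w2 finger -0.06 278 [-0.    -0.016 -0.06 ] [ 0.011  0.015 -0.05 ]
w2 finger -0.05 212 [ 0.008 -0.016 -0.05 ] [ 0.011  0.015 -0.04 ]
w2 finger -0.04 48 [ 0.009 -0.011 -0.04 ] [ 0.011  0.011 -0.033]
w2 finger -0.02 2 [-0.001 -0.019 -0.013] [ 0.003 -0.018 -0.012]
w2 finger -0.01 1 [ 0.003 -0.018 -0.004] [ 0.003 -0.018 -0.004]
w2 finger 0.0 2 [ 0.003 -0.018  0.005] [0.004 0.017 0.005]
w2 finger 0.01 1 [ 0.004 -0.018  0.016] [ 0.004 -0.018  0.016]
w2 finger 0.02 1 [ 0.003 -0.018  0.029] [ 0.003 -0.018  0.029]
w2 cop -0.05 5 [ 0.009 -0.015 -0.046] [ 0.01   0.004 -0.041]
w2 cop -0.04 10 [ 0.009 -0.013 -0.04 ] [ 0.011  0.004 -0.034]
w2 cop -0.02 285 [-0.005 -0.018 -0.015] [ 0.004  0.017 -0.01 ]
w2 cop -0.01 201 [ 0.003 -0.018 -0.01 ] [ 0.004  0.017 -0.   ]
w2 cop 0.0 172 [ 0.003 -0.018  0.   ] [0.004 0.017 0.01 ]
w2 cop 0.01 162 [ 0.003 -0.018  0.01 ] [0.004 0.017 0.02 ]
w2 cop 0.02 128 [ 0.003 -0.018  0.02 ] [0.004 0.017 0.03 ]
s2 finger -0.07 20 [-0.01  -0.014 -0.069] [ 0.01   0.013 -0.06 ]
s2 finger -0.06 26 [-0.01  -0.014 -0.06 ] [ 0.006  0.013 -0.05 ]
s2 finger -0.05 20 [-0.011 -0.014 -0.05 ] [ 0.01   0.012 -0.04 ]
s2 finger -0.04 5 [-0.009 -0.007 -0.04 ] [ 0.002  0.012 -0.038]
s2 finger -0.02 7 [-0.001 -0.018 -0.016] [ 0.004  0.018 -0.012]
s2 finger -0.01 2 [-0.003 -0.018 -0.002] [-0.001  0.018 -0.001]
s2 finger 0.01 2 [-0.004 -0.018  0.019] [0.001 0.017 0.02 ]
s2 cop -0.02 37 [-0.007 -0.017 -0.017] [ 0.003  0.016 -0.01 ]
s2 cop -0.01 24 [-0.007 -0.018 -0.01 ] [-0.001  0.015 -0.   ]
s2 cop 0.0 23 [-0.007 -0.018  0.   ] [-0.002  0.017  0.01 ]
s2 cop 0.01 18 [-0.006 -0.017  0.01 ] [-0.003  0.015  0.018]
s2 cop 0.02 29 [-0.007 -0.018  0.02 ] [-0.001  0.016  0.03 ]
```

```bash
python3 - <<'E'
from h import *
np.set_printoptions(suppress=True,precision=3,linewidth=150)
im,d,P=load('w1'); R=np.array([[-0.983,0.181,-0.004],[0.181,0.983,0.002],[0.004,0.001,-1.0]]); p=np.array([.4757,-.1702,.2303])
Q=(P-p)@R
m=(abs(Q[...,0])<.03)&(abs(Q[...,1])<.07)&(Q[...,2]>-.13)&(Q[...,2]<.03)
q=Q[m]
for lo in np.arange(-.13,.03,.01):
    b=q[(q[:,2]>=lo)&(q[:,2]<lo+.01)]
    if len(b): print(round(lo,2),len(b),b.min(0),b.max(0))
s=monitor.state(); print(s['grip_width'],s['clock'],s['ee_pos'])
print(np.nanmin(d[300:330,260:300]), 'rod depth')
E
```

```text
-0.13 1225 [-0.008 -0.049 -0.13 ] [ 0.013  0.05  -0.12 ]
-0.12 568 [-0.007 -0.058 -0.12 ] [ 0.014  0.06  -0.11 ]
-0.11 959 [-0.006 -0.059 -0.11 ] [ 0.014  0.06  -0.1  ]
-0.1 1072 [ 0.    -0.059 -0.1  ] [ 0.014  0.06  -0.09 ]
-0.09 1001 [-0.005 -0.059 -0.09 ] [ 0.014  0.06  -0.08 ]
-0.08 802 [-0.004 -0.058 -0.08 ] [ 0.014  0.06  -0.07 ]
-0.07 677 [-0.004 -0.058 -0.07 ] [ 0.014  0.059 -0.06 ]
-0.06 579 [-0.004 -0.058 -0.06 ] [ 0.014  0.06  -0.05 ]
-0.05 488 [-0.004 -0.059 -0.05 ] [ 0.015  0.059 -0.04 ]
-0.04 343 [-0.004 -0.058 -0.04 ] [ 0.014  0.059 -0.03 ]
-0.03 10 [-0.003 -0.047 -0.03 ] [ 0.01   0.048 -0.029]
0.0013647399449596464 4.625 [ 0.48  -0.172  0.071]
0.0 rod depth
```

The depth shows the fingers end about 34 mm short of the reported TCP, so they closed above the coupon, which is untouched at its place. I allow for the 34 mm: open, go 34 mm lower and grip again.

Call:
{"name": "arm_command", "arguments": {
  "increments": [
    {"gripper": 0.3,"linear": [0,0,0],"twist": 0},
    {"gripper": 0.3,"linear": [0,0,0],"twist": 0},
    {"gripper": 0.3,"linear": [0,0,0],"twist": 0},
    {"gripper": 0.3,"linear": [0,0,0],"twist": 0},
    {"gripper": 0.3,"linear": [0,0,0],"twist": 0},
    {"gripper": 0.3,"linear": [0,0,0],"twist": 0},
    {"gripper": 0.3,"linear": [0,0,0],"twist": 0},
    {"gripper": 0.3,"linear": [0,0,0],"twist": 0}
  ]
}}

```text
clock: 5.62
ee_pos: [0.4798, -0.1723, 0.0715]
eef_rot: [[-0.983, 0.181, 0.0], [0.181, 0.983, 0.0], [-0.0, 0.0, -1.0]]
force: [-0.1, -0.8, 0.1]
grip_width: 0.0658
finger_force: 0.0
```

Call:
{"name": "arm_command", "arguments": {
  "increments": [
    {"gripper": 0.3,"linear": [0,0,0.02],"twist": 0},
    {"gripper": 0.3,"linear": [0,0,0.014],"twist": 0},
    {"gripper": 0.3,"linear": [0,0,0],"twist": 0},
    {"gripper": 0.3,"linear": [0,0,0],"twist": 0},
    {"gripper": 1,"linear": [0,0,0],"twist": 0},
    {"gripper": 1,"linear": [0,0,0],"twist": 0},
    {"gripper": 1,"linear": [0,0,0],"twist": 0},
    {"gripper": 1,"linear": [0,0,0],"twist": 0},
    {"gripper": 1,"linear": [0,0,0],"twist": 0},
    {"gripper": 1,"linear": [0,0,0],"twist": 0}
  ]
}}

```text
clock: 6.88
ee_pos: [0.48, -0.1724, 0.0376]
eef_rot: [[-0.983, 0.181, 0.0], [0.181, 0.983, -0.0], [-0.0, -0.0, -1.0]]
force: [0.6, -0.4, 2.3]
grip_width: 0.0358
finger_force: 30.0
```

Call:
{"name": "arm_command", "arguments": {
  "increments": [
    {"gripper": 1,"linear": [0,0,-0.03],"twist": 0},
    {"gripper": 1,"linear": [0,0,-0.04],"twist": 0},
    {"gripper": 1,"linear": [0,0,-0.04],"twist": 0},
    {"gripper": 1,"linear": [0,0,-0.04],"twist": 0.8},
    {"gripper": 1,"linear": [0.006,0.044,0],"twist": 0},
    {"gripper": 1,"linear": [0.006,0.044,0],"twist": 0},
    {"gripper": 1,"linear": [0.006,0.044,0],"twist": 0},
    {"gripper": 1,"linear": [0.006,0.044,0],"twist": 0},
    {"gripper": 1,"linear": [0.006,0.044,0],"twist": 0},
    {"gripper": 1,"linear": [0.005,0.044,0],"twist": 0},
    {"gripper": 1,"linear": [0.005,0.044,0],"twist": 0},
    {"gripper": 1,"linear": [0.005,0.043,0],"twist": 0},
    {"gripper": 1,"linear": [0,0,0],"twist": 0},
    {"gripper": 1,"linear": [0,0,0],"twist": 0},
    {"gripper": 1,"linear": [0,0,0],"twist": 0}
  ]
}}

```text
clock: 8.75
ee_pos: [0.5038, 0.1796, 0.1872]
eef_rot: [[-0.981, 0.196, -0.001], [0.196, 0.981, -0.001], [0.0, -0.001, -1.0]]
force: [-0.2, 0.1, -2.0]
grip_width: 0.0356
finger_force: 30.0
```

```bash
cat > m3.py <<'E'
from h import *
import sys
np.set_printoptions(suppress=True,precision=4)
s=monitor.state(); im,d,P=grab('wrist',sys.argv[1]); print(s['ee_pos'],s['grip_width'],s['finger_force'])
X,Y,Z=P[...,0],P[...,1],P[...,2]; H,S,V=cv2.split(cv2.cvtColor(im,cv2.COLOR_BGR2HSV))
reg=(X>.4)&(X<.6)&(Y>.1)&(Y<.27); blue=(H>100)&(H<130)&(S>90)
rep('foot',P,reg&blue&(Z>.052)&(Z<.06)); rep('lips',P,reg&blue&(Z>.093)&(Z<.103)); rep('eye',P,reg&(Z>.2)&(Z<.235)&(X>.505))
cop=(H<15)&(S>70)&reg&(Z>.1); rep('cop',P,cop)
R=np.array(s['eef_rot']); Q=(P-s['ee_pos'])@R; q=Q[cop]
if len(q): print('cop tool',np.percentile(q,[2,50,98],axis=0)); print('face', np.polyfit(q[:,2],q[:,0],1))
E
python3 m3.py w3
```

```text
[0.5038 0.1796 0.1872] 0.035613326165246054 29.999042451381683
foot 795 [0.4875 0.1829 0.0562] [array([498.7, 180.6]), array([47.9, 58.8]), np.float64(78.7)]
lips 489 [0.5001 0.1799 0.0972] [array([498.6, 180.4]), array([49.3, 25.9]), np.float64(78.7)]
eye 765 [0.518  0.178  0.2235] [array([514.9, 177.6]), array([36.1, 22.8]), np.float64(84.2)]
cop 2334 [0.5011 0.1797 0.2117] [array([511.4, 177.8]), array([35.6, 25.1]), np.float64(79.9)]
cop tool [[-0.0033 -0.0174 -0.0483]
 [ 0.0037 -0.0004 -0.0313]
 [ 0.0042  0.0165  0.0254]]
face [0.0455 0.0038]
```

View pics/w3.png

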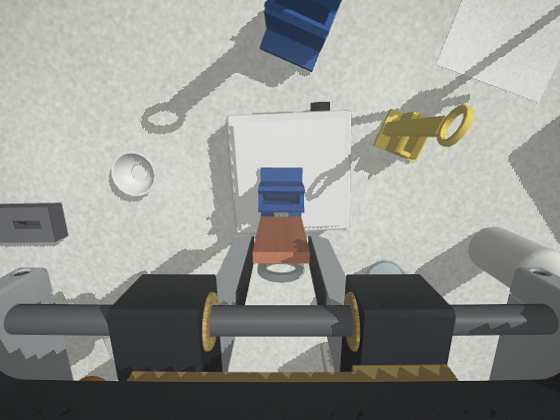

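Copper coupon held at (281,240), pocket right below at (281,195), eye at (281,268). I correct by 5 mm in tool x and 1 mm in y, then lower partway into the pocket.

Call:
{"name": "arm_command", "arguments": {
  "increments": [
    {"gripper": 1,"linear": [0.005,0.001,0],"twist": 0},
    {"gripper": 1,"linear": [0,0,0.02],"twist": 0},
    {"gripper": 1,"linear": [0,0,0.02],"twist": 0},
    {"gripper": 1,"linear": [0,0,0.01],"twist": 0},
    {"gripper": 1,"linear": [0,0,0],"twist": 0},
    {"gripper": 1,"linear": [0,0,0.006],"twist": 0},
    {"gripper": 1,"linear": [0,0,0.005],"twist": 0},
    {"gripper": 1,"linear": [0,0,0.005],"twist": 0},
    {"gripper": 1,"linear": [0,0,0],"twist": 0},
    {"gripper": 1,"linear": [0,0,0],"twist": 0}
  ]
}}

```text
clock: 10.05
ee_pos: [0.4994, 0.1827, 0.1216]
eef_rot: [[-0.981, 0.195, 0.0], [0.195, 0.981, 0.0], [-0.0, 0.0, -1.0]]
force: [-0.0, -0.4, -1.9]
grip_width: 0.0355
finger_force: 30.0
```

```bash
python3 m3.py w4
```

```text
[0.4994 0.1827 0.1216] 0.03545535245473625 29.999091625213623
foot 888 [0.4792 0.1845 0.0562] [array([498.3, 180.5]), array([49.1, 58.5]), np.float64(77.6)]
lips 352 [0.4908 0.1806 0.0975] [array([497.9, 180.8]), array([49.3, 25.2]), np.float64(80.3)]
eye 1155 [0.5208 0.1765 0.2224] [array([521. , 181.4]), array([20.3, 43.5]), np.float64(16.5)]
cop 2240 [0.4968 0.1828 0.1483] [array([507.2, 180.7]), array([35.5, 24.9]), np.float64(78.3)]
cop tool [[-0.0035 -0.0174 -0.0484]
 [ 0.0036 -0.0008 -0.0328]
 [ 0.0042  0.0165  0.0186]]
face [0.049  0.0038]
```

Call:
{"name": "arm_command", "arguments": {
  "increments": [
    {"gripper": 1,"linear": [0.001,-0.0015,0],"twist": 0},
    {"gripper": 1,"linear": [0,0,0.005],"twist": 0},
    {"gripper": 1,"linear": [0,0,0.005],"twist": 0},
    {"gripper": 1,"linear": [0,0,0.005],"twist": 0},
    {"gripper": 1,"linear": [0,0,0.003],"twist": 0},
    {"gripper": 1,"linear": [0,0,0],"twist": 0},
    {"gripper": 1,"linear": [0,0,0],"twist": 0}
  ]
}}

```text
clock: 10.98
ee_pos: [0.4982, 0.1814, 0.1036]
eef_rot: [[-0.981, 0.195, 0.0], [0.195, 0.981, 0.0], [-0.0, 0.0, -1.0]]
force: [0.0, 0.3, -0.9]
grip_width: 0.0357
finger_force: 30.0
```

Call:
{"name": "arm_command", "arguments": {
  "increments": [
    {"gripper": 0.4,"linear": [0,0,0],"twist": 0},
    {"gripper": 0.4,"linear": [0,0,0],"twist": 0},
    {"gripper": 0.4,"linear": [0,0,0],"twist": 0},
    {"gripper": 0.4,"linear": [0,0,0],"twist": 0},
    {"gripper": 0.4,"linear": [0,0,0],"twist": 0},
    {"gripper": 0.4,"linear": [0,0,-0.03],"twist": 0},
    {"gripper": 0.4,"linear": [0,0,-0.05],"twist": 0},
    {"gripper": 0.4,"linear": [0,0,-0.05],"twist": 0},
    {"gripper": 0.4,"linear": [0,0,-0.05],"twist": 0},
    {"gripper": 0.4,"linear": [0,0,0],"twist": 0},
    {"gripper": 0.4,"linear": [0,0,0],"twist": 0}
  ]
}}

```text
clock: 12.35
ee_pos: [0.4975, 0.1813, 0.2826]
eef_rot: [[-0.981, 0.195, -0.001], [0.195, 0.981, -0.0], [0.001, -0.0, -1.0]]
force: [0.3, 0.6, -1.3]
grip_width: 0.0565
finger_force: 0.0
```

```bash
python3 - <<'E'
from h import *
np.set_printoptions(suppress=True,precision=4)
for t in ('wrist','top'):
    s=monitor.state(); im,d,P=grab(t,t+'5')
    X,Y,Z=P[...,0],P[...,1],P[...,2]; H,S,V=cv2.split(cv2.cvtColor(im,cv2.COLOR_BGR2HSV))
    reg=(X>.4)&(X<.6)&(Y>.1)&(Y<.27)&(Z<.24); cop=(H<15)&(S>70)&reg&(Z>.05)
    print(t,s['ee_pos']); rep('cop top',P,cop&(Z>np.nanmax(Z[cop])-.006)); print('cop zmax',np.nanmax(Z[cop]))
    rep('eye',P,reg&(Z>.195)&(Z<.235)&(X>.505)&(X<.54)); rep('foot',P,reg&(H>100)&(H<130)&(S>90)&(Z>.052)&(Z<.06))
E
```

```text
wrist [0.4975 0.1813 0.2826]
cop top 194 [0.4975 0.1808 0.1359] [array([497.6, 180.7]), array([34.3,  7.9]), np.float64(78.7)]
cop zmax 0.13871921939699328
eye 377 [0.5211 0.1756 0.2134] [array([521.9, 175.3]), array([33.1,  7.9]), np.float64(76.0)]
foot 412 [0.4871 0.1829 0.056 ] [array([498.9, 180.6]), array([47.2, 60.1]), np.float64(79.5)]
top [0.4971 0.1812 0.2818]Traceback (most recent call last):
  File "<stdin>", line 7, in <module>
    res = np.fmax.reduce(a, axis=axis, out=out, **kwargs)
ValueError: zero-size array to reduction operation fmax which has no identity
```

The coupon's top is at z 0.136 = 0.05 + 0.086, so it is fully down and released. Next I grip the hanger's ring from above, fingers at its sides.

Call:
{"name": "arm_command", "arguments": {
  "increments": [
    {"gripper": 0.4,"linear": [-0.025,-0.001,0],"twist": 0},
    {"gripper": 0.4,"linear": [0,0,0],"twist": 0},
    {"gripper": 0.4,"linear": [0,0,0.05],"twist": 0},
    {"gripper": 0.4,"linear": [0,0,0.05],"twist": 0},
    {"gripper": 0.4,"linear": [0,0,0.027],"twist": 0},
    {"gripper": 0.4,"linear": [0,0,0],"twist": 0},
    {"gripper": 0.4,"linear": [0,0,0],"twist": 0},
    {"gripper": 1,"linear": [0,0,0],"twist": 0},
    {"gripper": 1,"linear": [0,0,0],"twist": 0},
    {"gripper": 1,"linear": [0,0,0],"twist": 0},
    {"gripper": 1,"linear": [0,0,0],"twist": 0},
    {"gripper": 1,"linear": [0,0,0],"twist": 0},
    {"gripper": 1,"linear": [0,0,0],"twist": 0}
  ],
  "squeeze": 55
}}

```text
clock: 14.08
ee_pos: [0.5229, 0.1757, 0.1572]
eef_rot: [[-0.981, 0.195, 0.001], [0.195, 0.981, 0.0], [-0.001, 0.001, -1.0]]
force: [0.6, 0.6, 5.2]
grip_width: 0.0316
finger_force: 55.0
```

Call:
{"name": "arm_command", "arguments": {
  "increments": [
    {"gripper": 1,"linear": [0,0,-0.005],"twist": 0},
    {"gripper": 1,"linear": [0,0,-0.005],"twist": 0},
    {"gripper": 1,"linear": [0,0,-0.01],"twist": 0},
    {"gripper": 1,"linear": [0,0,-0.01],"twist": 0},
    {"gripper": 1,"linear": [0,0,0],"twist": 0},
    {"gripper": 1,"linear": [0,0,0],"twist": 0},
    {"gripper": 1,"linear": [0,0,0],"twist": 0}
  ]
}}

```text
clock: 14.95
ee_pos: [0.522, 0.1755, 0.1861]
eef_rot: [[-0.981, 0.195, -0.001], [0.195, 0.981, -0.0], [0.001, -0.0, -1.0]]
force: [-0.3, 0.0, -3.7]
grip_width: 0.0319
finger_force: 55.0
```

```bash
cat > m6.py <<'E'
from h import *
import sys
np.set_printoptions(suppress=True,precision=4)
s=monitor.state(); R=np.array(s['eef_rot']); print(s['ee_pos'],s['grip_width'],s['finger_force'],s['force'])
for t in ('wrist','scene'):
    im,d,P=grab(t,t+sys.argv[1]); Q=(P-s['ee_pos'])@R; H,S,V=cv2.split(cv2.cvtColor(im,cv2.COLOR_BGR2HSV))
    near=(abs(Q[...,0])<.09)&(abs(Q[...,1])<.04)&(Q[...,2]>-.06)&(Q[...,2]<.17)
    blue=(H>100)&(H<130)&(S>90)&near; cop=(H<15)&(S>70)&near
    for n,m in(('blue',blue),('cop',cop)):
        q=Q[m]
        if len(q)>20:
            print(t,n,len(q),np.percentile(q,[1,50,99],axis=0).tolist())
    q=Q[blue&(Q[...,2]>.07)]
    # plane of foot top / coupon top : print lean of copper face
    q=Q[cop&(abs(Q[...,1])<.015)]
    if len(q)>30: print('cop x vs z',np.polyfit(q[:,2],q[:,0],1))
E
python3 m6.py 6; python3 - <<'E'
import cv2,numpy as np
a=cv2.imread('pics/wrist6.png')[140:400,100:460]; b=cv2.resize(cv2.imread('pics/scene6.png')[100:260,220:360],(420,480),interpolation=cv2.INTER_CUBIC)
c=np.zeros((480,780,3),np.uint8); c[:260,:360]=a; c[:,360:]=b
cv2.imwrite('pics/v6.png',np.clip(c*1.4,0,255).astype(np.uint8))
E
```

```text
[0.522  0.1755 0.1861] 0.03194804553145556 54.99859252944589 [-0.2884  0.0118 -3.6519]
wrist blue 1489 [[-0.006850687439805972, -0.024318966699802314, 0.0584051592420656], [0.03639880242268226, 3.836028511882926e-05, 0.10057694673279712], [0.05059510798324474, 0.024237309697056845, 0.10313301718534935]]
wrist cop 730 [[0.02020015857051861, -0.016608144509898278, 0.02016859603576819], [0.027143762167054608, 0.0008006268111381335, 0.022430035157678767], [0.02798006462341611, 0.017455814695685027, 0.06622555796256774]]
cop x vs z [0.0928 0.0227]
scene blue 50 [[-0.00804165548196041, -0.02582428111415882, 0.06298562284433852], [0.008513493344670782, -0.01620034452427971, 0.09554432206189409], [0.04785185430810206, 0.021418974524973943, 0.1047354684919666]]
scene cop 81 [[0.01795510233816258, -0.017776580764998797, 0.01804950963736145], [0.020292664065905453, -0.006911528732897369, 0.039550076585211535], [0.02572719893234751, 0.004839250455035821, 0.06680636490803783]]
cop x vs z [-0.048   0.0224]
```

View pics/v6.png

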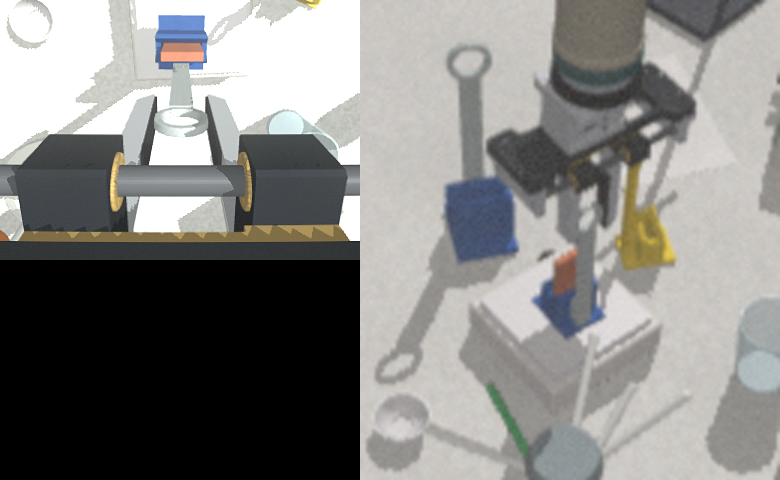

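The hanger is held upright by its ring (eye at about (180,118) in the left crop, coupon in the pocket). Moving it in front of the green peg's tip.

Call:
{"name": "arm_command", "arguments": {
  "increments": [
    {"gripper": 1,"linear": [0,0,-0.015],"twist": 0},
    {"gripper": 1,"linear": [0,0,-0.016],"twist": 0},
    {"gripper": 1,"linear": [0,0,-0.015],"twist": 0},
    {"gripper": 1,"linear": [-0.005,-0.01,0],"twist": 0},
    {"gripper": 1,"linear": [-0.01,-0.02,0],"twist": 0},
    {"gripper": 1,"linear": [-0.01,-0.02,0],"twist": 0},
    {"gripper": 1,"linear": [-0.01,-0.02,0],"twist": 0},
    {"gripper": 1,"linear": [-0.01,-0.02,0],"twist": 0},
    {"gripper": 1,"linear": [-0.01,-0.02,0],"twist": 0},
    {"gripper": 1,"linear": [-0.01,-0.02,0],"twist": 0},
    {"gripper": 1,"linear": [-0.01,-0.02,0],"twist": 0},
    {"gripper": 1,"linear": [-0.01,-0.02,0],"twist": 0},
    {"gripper": 1,"linear": [-0.01,-0.02,0],"twist": 0},
    {"gripper": 1,"linear": [-0.005,-0.021,0],"twist": 0},
    {"gripper": 1,"linear": [0,0,0],"twist": 0},
    {"gripper": 1,"linear": [0,0,0],"twist": 0},
    {"gripper": 1,"linear": [0,0,0],"twist": 0},
    {"gripper": 1,"linear": [0,0,0],"twist": 0}
  ]
}}

```text
clock: 17.3
ee_pos: [0.5792, -0.0502, 0.2326]
eef_rot: [[-0.981, 0.194, 0.0], [0.194, 0.981, 0.0], [-0.0, 0.0, -1.0]]
force: [-0.3, 0.4, -4.0]
grip_width: 0.0316
finger_force: 55.0
```

```bash
python3 m6.py 7; python3 - <<'E'
from h import *
np.set_printoptions(suppress=True,precision=4)
s=monitor.state();R=np.array(s['eef_rot']); 
grab('top','top7')
for t in('wrist7','scene7','top7'):
    im,d,P=load(t); H,S,V=cv2.split(cv2.cvtColor(im,cv2.COLOR_BGR2HSV))
    m=(H>45)&(H<90)&(S>90)&(abs(P[...,1])<.2)&(P[...,0]>.5)&(P[...,2]>.2)&(P[...,2]<.3)
    q=P[m]; print(t,len(q)); 
    if len(q)>9: print(q.mean(0),np.linalg.svd(q-q.mean(0))[2][0],q[q[:,0].argmin()],'tool',((q-s['ee_pos'])@R).mean(0))
    Q=(P-s['ee_pos'])@R; g=(S<60)&(abs(Q[...,0])<.012)&(abs(Q[...,1])<.0155)&(Q[...,2]>-.08)&(Q[...,2]<-.03)
    if g.sum()>5: print('ring tool',g.sum(),np.percentile(Q[g],[2,50,98],axis=0).tolist())
a=load('wrist7')[0][130:400,100:460]; b=cv2.resize(load('scene7')[0][160:340,220:360],(420,540),interpolation=cv2.INTER_CUBIC)
c=np.zeros((540,780,3),np.uint8); c[:270,:360]=a; c[:,360:]=b
cv2.imwrite('pics/v7.png',np.clip(c*1.4,0,255).astype(np.uint8))
E
```

```text
[ 0.5792 -0.0502  0.2326] 0.031589759901044685 54.99865430407226 [-0.2818  0.415  -4.0316]
wrist blue 1475 [[-0.0069141165763894185, -0.0237707671150186, 0.058155654198829274], [0.03668222258134749, 1.8476500205101942e-05, 0.10078409269509873], [0.05158250250293261, 0.024209167566441165, 0.10335638253339373]]
wrist cop 729 [[0.020195196762965495, -0.01660994499382261, 0.020172749169209064], [0.02713697154247328, 0.0007776132287492974, 0.022347755738626175], [0.027981682019676185, 0.017432627484533406, 0.06480705908272404]]
cop x vs z [0.101  0.0225]
scene blue 44 [[-0.007810007907958675, -0.024868263561943865, 0.05827426535566788], [0.009457886268370557, -0.016566137201718872, 0.09857316887431591], [0.0495031691104026, 0.020819365595567792, 0.10514402446767708]]
scene cop 60 [[0.01843245652710635, -0.017158878869515882, 0.017922051937814015], [0.02068236563832509, -0.008023854909356531, 0.030062039721313653], [0.02707217681273348, 0.0005485089075930062, 0.06821192496082479]]
cop x vs z [-0.0704  0.0233]
wrist7 219
[ 0.6283 -0.0421  0.2622] [ 0.8549 -0.1623 -0.4928] [ 0.6029 -0.0368  0.2726] tool [-0.0465  0.0176 -0.0297]
ring tool 1402 [[-0.002307125163554037, -0.014324024920534728, -0.07067601237024398], [0.002510590787192854, 0.0006641597410341492, -0.05922394777469968], [0.005407042272292869, 0.015470218306378642, -0.031871028124455414]]
scene7 41
[ 0.6311 -0.0419  0.2621] [ 0.8533 -0.1834 -0.488 ] [ 0.6068 -0.036   0.2743] tool [-0.0492  0.0184 -0.0295]
ring tool 84 [[-0.005389024253962152, -0.011401130967252558, -0.07326397830934762], [-0.0018869631727298085, 0.001790684257295994, -0.046556257120094986], [0.0033221877034802227, 0.0148966344606552, -0.03073277986956498]]
top7 0
ring tool 23 [[-0.000476726150699553, -0.015120820027214217, -0.07143155356740599], [0.0020433700084526592, -0.0011060547705268292, -0.06241596504829593], [0.008438163798845436, 0.009485290920410377, -0.03035534699951122]]
```

View pics/v7.png

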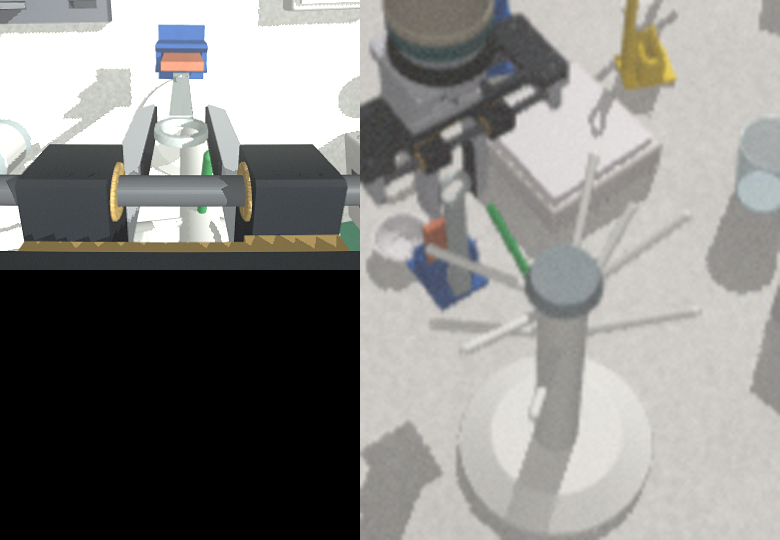

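The green peg is at (206,180) in the left crop, to the right of the ring's centre (182,130): I overshot sideways by 18 mm. I correct that, then slide the ring down along the peg.

Call:
{"name": "arm_command", "arguments": {
  "increments": [
    {"gripper": 1,"linear": [0,0.009,0],"twist": 0},
    {"gripper": 1,"linear": [0,0.0085,0],"twist": 0},
    {"gripper": 1,"linear": [0,0,0],"twist": 0},
    {"gripper": 1,"linear": [0,0,0],"twist": 0},
    {"gripper": 1,"linear": [-0.012,0,0.007],"twist": 0},
    {"gripper": 1,"linear": [-0.012,0,0.007],"twist": 0},
    {"gripper": 1,"linear": [-0.012,0,0.007],"twist": 0},
    {"gripper": 1,"linear": [0,0,0],"twist": 0},
    {"gripper": 1,"linear": [0,0,0],"twist": 0},
    {"gripper": 1,"linear": [0,0,0],"twist": 0}
  ]
}}

```text
clock: 18.7
ee_pos: [0.6179, -0.0407, 0.2118]
eef_rot: [[-0.981, 0.195, 0.0], [0.195, 0.981, 0.0], [-0.0, 0.0, -1.0]]
force: [0.3, 0.3, -4.0]
grip_width: 0.0316
finger_force: 55.0
```

```bash
python3 - <<'E'
from h import *
np.set_printoptions(suppress=True,precision=4)
s=monitor.state();R=np.array(s['eef_rot']); print(s['force'],s['torque'])
for t,n in(('wrist','wrist8'),('scene','scene8')):
    im,d,P=grab(t,n); H,S,V=cv2.split(cv2.cvtColor(im,cv2.COLOR_BGR2HSV))
    m=(H>45)&(H<90)&(S>90)&(abs(P[...,1])<.2)&(P[...,0]>.5)&(P[...,2]>.2)&(P[...,2]<.3)
    Q=(P-s['ee_pos'])@R; q=Q[m]; print(t,len(q),q.mean(0) if len(q) else '', q.min(0) if len(q) else '',q.max(0) if len(q) else '')
a=cv2.resize(load('wrist8')[0][220:350,210:360],(450,390),interpolation=cv2.INTER_CUBIC); b=cv2.resize(load('scene8')[0][180:320,230:340],(330,420),interpolation=cv2.INTER_CUBIC)
c=np.zeros((420,780,3),np.uint8); c[:390,:450]=a; c[:,450:]=b
cv2.imwrite('pics/v8.png',np.clip(c*1.4,0,255).astype(np.uint8))
E
```

```text
[ 0.3313  0.2731 -3.9613] [ 0.041  -0.1087 -0.0294]
wrist 551 [-0.0102  0.0018 -0.0505] [-0.0448 -0.0016 -0.0641] [ 0.0154  0.0056 -0.0291]
scene 29 [-0.0184  0.001  -0.0461] [-0.0399 -0.0013 -0.0553] [-0.0001  0.0037 -0.0356]
```

View pics/v8.png

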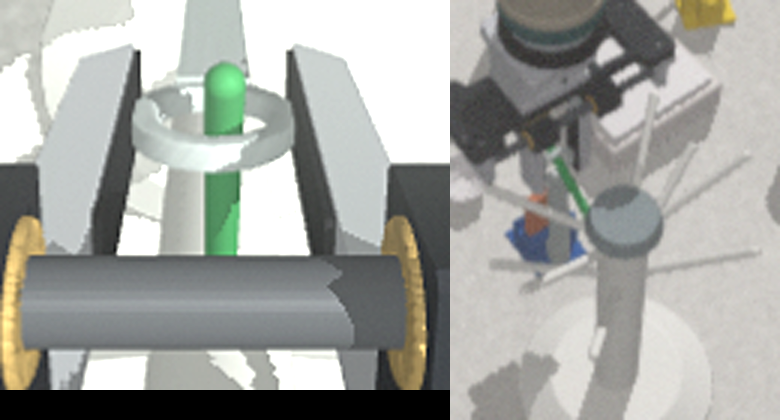

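The green peg goes through the eye (tip at (224,80) in the left crop, ring around it) and the force is unchanged. Sliding on by 24 mm, then lowering.

Call:
{"name": "arm_command", "arguments": {
  "increments": [
    {"gripper": 1,"linear": [-0.012,0.001,0.007],"twist": 0},
    {"gripper": 1,"linear": [-0.012,0,0.007],"twist": 0},
    {"gripper": 1,"linear": [0,0,0],"twist": 0},
    {"gripper": 1,"linear": [0,0,0.003],"twist": 0},
    {"gripper": 1,"linear": [0,0,0.002],"twist": 0},
    {"gripper": 1,"linear": [0,0,0],"twist": 0},
    {"gripper": 1,"linear": [0,0,0],"twist": 0}
  ]
}}

```text
clock: 19.68
ee_pos: [0.642, -0.0445, 0.1934]
eef_rot: [[-0.981, 0.195, 0.002], [0.195, 0.981, -0.0], [-0.002, 0.0, -1.0]]
force: [-0.9, -0.4, 2.3]
grip_width: 0.0319
finger_force: 55.0
```

Call:
{"name": "arm_command", "arguments": {
  "increments": [
    {"gripper": 0.45,"linear": [0,0,0],"twist": 0},
    {"gripper": 0.45,"linear": [0,0,0],"twist": 0},
    {"gripper": 0.45,"linear": [0,0,0],"twist": 0},
    {"gripper": 0.45,"linear": [0,0,0],"twist": 0},
    {"gripper": 0.45,"linear": [0,0,0],"twist": 0},
    {"gripper": 0.45,"linear": [0,0,0],"twist": 0},
    {"gripper": 0.45,"linear": [0,0,0],"twist": 0},
    {"gripper": 0.45,"linear": [0,0,0],"twist": 0}
  ]
}}

```text
clock: 20.68
ee_pos: [0.642, -0.0445, 0.1934]
eef_rot: [[-0.981, 0.195, 0.001], [0.195, 0.981, -0.0], [-0.001, 0.0, -1.0]]
force: [-1.0, -0.1, 6.9]
grip_width: 0.0518
finger_force: 0.0
```

Call:
{"name": "arm_command", "arguments": {
  "increments": [
    {"gripper": 0.45,"linear": [0,0,-0.01],"twist": 0},
    {"gripper": 0.45,"linear": [0,0,-0.02],"twist": 0},
    {"gripper": 0.45,"linear": [0,0,0],"twist": 0}
  ]
}}

```text
clock: 21.05
ee_pos: [0.6429, -0.0446, 0.2239]
eef_rot: [[-0.981, 0.195, 0.003], [0.195, 0.981, -0.0], [-0.003, 0.0, -1.0]]
force: [-0.3, -0.6, -0.2]
grip_width: 0.0517
finger_force: 0.0
```

```bash
python3 - <<'E'
from h import *
s=monitor.state(); print(s['ee_pos'],s['force'])
grab('wrist','wrist9');grab('scene','scene9')
a=cv2.resize(load('wrist9')[0][100:350,160:410],(420,420),interpolation=cv2.INTER_CUBIC); b=cv2.resize(load('scene9')[0][180:340,220:360],(368,420),interpolation=cv2.INTER_CUBIC)
cv2.imwrite('pics/v9.png',np.clip(np.hstack([a,b])*1.4,0,255).astype(np.uint8))
E
```

```text
[ 0.64289564 -0.0445994   0.22390902] [-0.31424287 -0.64433314 -0.15385755]
```

View pics/v9.png

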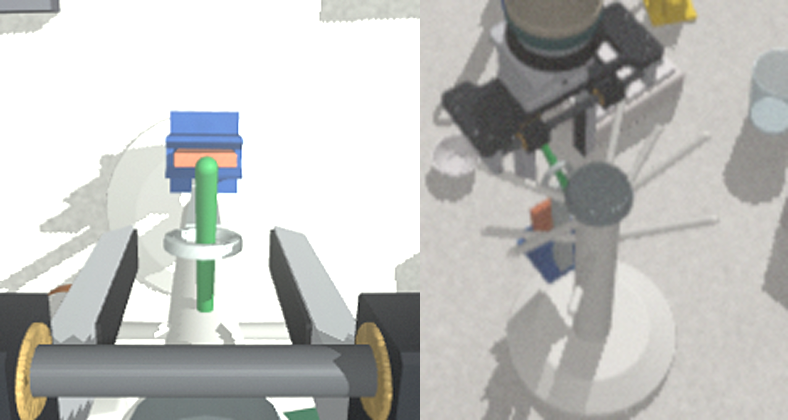

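The hanger hangs on the green peg (ring around the peg at (203,242)) with the coupon in its pocket, and the fingers are free. Rising clear and waiting for rest.

Call:
{"name": "arm_command", "arguments": {
  "increments": [
    {"gripper": 0.45,"linear": [0,0,-0.03],"twist": 0},
    {"gripper": 0.45,"linear": [0,0,-0.05],"twist": 0},
    {"gripper": 0.45,"linear": [0,0,-0.05],"twist": 0},
    {"gripper": 0.45,"linear": [0.03,0,0],"twist": 0},
    {"gripper": 0.45,"linear": [0.04,0,0],"twist": 0},
    {"gripper": 0.45,"linear": [0,0,0],"twist": 0},
    {"gripper": 0.45,"linear": [0,0,0],"twist": 0},
    {"gripper": 0.45,"linear": [0,0,0],"twist": 0},
    {"gripper": 0.45,"linear": [0,0,0],"twist": 0},
    {"gripper": 0.45,"linear": [0,0,0],"twist": 0},
    {"gripper": 0.45,"linear": [0,0,0],"twist": 0},
    {"gripper": 0.45,"linear": [0,0,0],"twist": 0},
    {"gripper": 0.45,"linear": [0,0,0],"twist": 0},
    {"gripper": 0.45,"linear": [0,0,0],"twist": 0},
    {"gripper": 0.45,"linear": [0,0,0],"twist": 0},
    {"gripper": 0.45,"linear": [0,0,0],"twist": 0},
    {"gripper": 0.45,"linear": [0,0,0],"twist": 0},
    {"gripper": 0.45,"linear": [0,0,0],"twist": 0},
    {"gripper": 0.45,"linear": [0,0,0],"twist": 0},
    {"gripper": 0.45,"linear": [0,0,0],"twist": 0}
  ]
}}

```text
clock: 23.65
ee_pos: [0.5731, -0.0308, 0.3525]
eef_rot: [[-0.981, 0.195, 0.0], [0.195, 0.981, 0.0], [-0.0, 0.0, -1.0]]
force: [-0.7, -0.2, -0.3]
grip_width: 0.0516
finger_force: 0.0
```

```bash
cat > m10.py <<'E'
from h import *
np.set_printoptions(suppress=True,precision=4)
for i in range(4):
    im,d,P=grab('scene','f%d'%i); H,S,V=cv2.split(cv2.cvtColor(im,cv2.COLOR_BGR2HSV)); X,Y,Z=P[...,0],P[...,1],P[...,2]
    reg=(X>.5)&(X<.7)&(abs(Y)<.1)&(Z>.05)&(Z<.3)
    for n,m in(('cop',reg&(H<15)&(S>70)),('blue',reg&(H>100)&(H<130)&(S>90))):
        q=P[m]; print(n,len(q),q.mean(0),q.min(0),q.max(0))
print(monitor.state()['clock'],monitor.state()['force'])
E
python3 m10.py
```

```text
cop 57 [ 0.6324 -0.05    0.1588] [ 0.6244 -0.0596  0.1405] [ 0.6382 -0.0401  0.1696]
blue 10 [ 0.654  -0.0635  0.1031] [ 0.6469 -0.0687  0.0889] [ 0.6618 -0.0577  0.1254]
cop 52 [ 0.6331 -0.0499  0.1588] [ 0.6259 -0.0588  0.1445] [ 0.6386 -0.0394  0.171 ]
blue 5 [ 0.6478 -0.0633  0.1037] [ 0.6187 -0.0661  0.0819] [ 0.6677 -0.061   0.1236]
cop 52 [ 0.6339 -0.0499  0.1583] [ 0.627  -0.0595  0.1222] [ 0.6416 -0.039   0.1702]
blue 8 [ 0.6438 -0.0617  0.1013] [ 0.6196 -0.0646  0.0841] [ 0.6685 -0.0554  0.1248]
cop 54 [ 0.6342 -0.0502  0.157 ] [ 0.6271 -0.0605  0.1224] [ 0.6419 -0.0393  0.1699]
blue 7 [ 0.6479 -0.0629  0.1032] [ 0.6203 -0.0681  0.086 ] [ 0.6709 -0.0567  0.126 ]
23.85 [-0.1575  0.0762  0.6059]
```

It still moves slightly; waiting for it to settle.

Call:
{"name": "arm_command", "arguments": {
  "increments": [
    {"gripper": 0.45,"linear": [0.03,0,0],"twist": 0},
    {"gripper": 0.45,"linear": [0,0,0],"twist": 0},
    {"gripper": 0.45,"linear": [0,0,0],"twist": 0},
    {"gripper": 0.45,"linear": [0,0,0],"twist": 0},
    {"gripper": 0.45,"linear": [0,0,0],"twist": 0},
    {"gripper": 0.45,"linear": [0,0,0],"twist": 0},
    {"gripper": 0.45,"linear": [0,0,0],"twist": 0},
    {"gripper": 0.45,"linear": [0,0,0],"twist": 0},
    {"gripper": 0.45,"linear": [0,0,0],"twist": 0},
    {"gripper": 0.45,"linear": [0,0,0],"twist": 0},
    {"gripper": 0.45,"linear": [0,0,0],"twist": 0},
    {"gripper": 0.45,"linear": [0,0,0],"twist": 0},
    {"gripper": 0.45,"linear": [0,0,0],"twist": 0},
    {"gripper": 0.45,"linear": [0,0,0],"twist": 0},
    {"gripper": 0.45,"linear": [0,0,0],"twist": 0},
    {"gripper": 0.45,"linear": [0,0,0],"twist": 0},
    {"gripper": 0.45,"linear": [0,0,0],"twist": 0},
    {"gripper": 0.45,"linear": [0,0,0],"twist": 0},
    {"gripper": 0.45,"linear": [0,0,0],"twist": 0},
    {"gripper": 0.45,"linear": [0,0,0],"twist": 0}
  ]
}}

```text
clock: 26.35
ee_pos: [0.5437, -0.025, 0.3525]
eef_rot: [[-0.981, 0.195, 0.0], [0.195, 0.981, 0.0], [-0.0, 0.0, -1.0]]
force: [0.7, -0.8, 0.3]
grip_width: 0.0517
finger_force: 0.0
```

Call:
{"name": "arm_command", "arguments": {
  "increments": [
    {"gripper": 0.45,"linear": [0,0,0],"twist": 0},
    {"gripper": 0.45,"linear": [0,0,0],"twist": 0},
    {"gripper": 0.45,"linear": [0,0,0],"twist": 0},
    {"gripper": 0.45,"linear": [0,0,0],"twist": 0},
    {"gripper": 0.45,"linear": [0,0,0],"twist": 0},
    {"gripper": 0.45,"linear": [0,0,0],"twist": 0},
    {"gripper": 0.45,"linear": [0,0,0],"twist": 0},
    {"gripper": 0.45,"linear": [0,0,0],"twist": 0},
    {"gripper": 0.45,"linear": [0,0,0],"twist": 0},
    {"gripper": 0.45,"linear": [0,0,0],"twist": 0},
    {"gripper": 0.45,"linear": [0,0,0],"twist": 0},
    {"gripper": 0.45,"linear": [0,0,0],"twist": 0},
    {"gripper": 0.45,"linear": [0,0,0],"twist": 0},
    {"gripper": 0.45,"linear": [0,0,0],"twist": 0},
    {"gripper": 0.45,"linear": [0,0,0],"twist": 0},
    {"gripper": 0.45,"linear": [0,0,0],"twist": 0},
    {"gripper": 0.45,"linear": [0,0,0],"twist": 0},
    {"gripper": 0.45,"linear": [0,0,0],"twist": 0},
    {"gripper": 0.45,"linear": [0,0,0],"twist": 0},
    {"gripper": 0.45,"linear": [0,0,0],"twist": 0}
  ]
}}

```text
clock: 28.85
ee_pos: [0.5437, -0.025, 0.3525]
eef_rot: [[-0.981, 0.195, 0.0], [0.195, 0.981, 0.0], [-0.0, 0.0, -1.0]]
force: [-0.8, 0.4, 1.1]
grip_width: 0.0517
finger_force: 0.0
```

```bash
python3 m10.py
```

```text
cop 56 [ 0.6322 -0.0504  0.1586] [ 0.6256 -0.059   0.1405] [ 0.6455 -0.0397  0.1992]
blue 8 [ 0.6539 -0.0604  0.1052] [ 0.6456 -0.0658  0.0869] [ 0.6623 -0.0561  0.1249]
cop 55 [ 0.6322 -0.0501  0.1582] [ 0.6258 -0.0599  0.139 ] [ 0.6369 -0.0381  0.1691]
blue 3 [ 0.6572 -0.0652  0.1004] [ 0.6494 -0.0683  0.0897] [ 0.6663 -0.0632  0.1207]
cop 52 [ 0.6322 -0.05    0.1579] [ 0.6251 -0.0592  0.1406] [ 0.6373 -0.04    0.1699]
blue 4 [ 0.6554 -0.0586  0.1066] [ 0.6472 -0.0628  0.0904] [ 0.6681 -0.051   0.123 ]
cop 56 [ 0.6322 -0.0499  0.1583] [ 0.6251 -0.0594  0.1407] [ 0.6454 -0.039   0.1989]
blue 10 [ 0.6529 -0.0619  0.1045] [ 0.6436 -0.0677  0.0877] [ 0.6662 -0.0577  0.128 ]
29.05 [ 0.0908 -0.543  -0.0786]
```

At rest. I hand it in.

```bash
python3 -c "
from cell import r
print(r.job_done())"
```

```text
the job is handed in; nothing more can be done
None
```

The copper coupon is fully down in the blue hanger's pocket (released while the hanger was on the stirrer), and the hanger hangs at rest on the green peg; I handed the job in at about 29 s, never touched the steel coupon or the bystanders, and no verdict came back.

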